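Stop the deburring machine and hold its lid half open

TASK

Shut down the bench deburring machine so that I can reach into its tub: on the deck beside the lid press the wide mushroom-headed button, then the small round one, then the square one, each fully down and one at a time, letting each spring back and with the lid still shut. Then take the bar handle at the front of the lid, raise the lid to 45 degrees and keep holding it there with the fingers: it falls shut if let go, so the program finishes while still holding it, with the arm still. Leave the spanner, nut and stubby screwdriver in front of the machine where they lie.

Things in the scene. Friction and masses are not known exactly. Their poses are not given: they have to be found in the camera images.
- machine: grey bench deburring machine, fixed to the bench, 180 (its x, front to back) x 310 (its y) x 119 mm high. Origin: underside centre, on the bench top. Its x axis points to its back (away from the robot), y to its left, z up. The open tub with the lid is its left part, the button deck its right part, top of the deck 93 mm above the bench. Shelves and their upright stand at the back of the bench (x over 0.7 m): come to the machine from the front and above.
- lid_hinge (a point): middle of the lid's hinge line at the back of the tub, 112 mm above the bench; the hinge line runs along the machine's y axis. Fixed to the machine.
- handle (a point): centre of the lid's bar handle: a round dark bar of 12 mm diameter, 132 mm long, running along the machine's y axis, 230 mm from the hinge line, level with it (112 mm above the bench) when the lid is shut, with nothing but low loose things below it. The gap between bar and lid edge is 36 mm wide and 110 mm long between two thin legs (radius 5 mm). The bar may turn between the fingers as the lid swings. Moves and turns with the lid.
- lid (a joint): angle of the lid: 0 shut, grows as the front edge rises, 0.785 is 45 degrees, stop at 1.4. The aluminium lid (187 x 204 mm with its lip, about 0.4 kg) always falls shut when let go.
- mushroom_top (a point): middle of the top of the wide mushroom-headed button, round, 40 mm across, 26 mm above the deck (119 mm above the bench). The three buttons, all of the same grey plastic, stand in a row from front to back on the deck, 55 mm apart; which stands where changes. It is pressed straight down.
- mushroom (a joint): travel of the mushroom-headed button. Reads 0 when up and grows to 0.006 m fully down; springs back by itself (2 N to start, 5 N fully down; 4 mm counts as pressed).
- round_top (a point): middle of the top of the small round button, 16 mm across, 26 mm above the deck.
- round (a joint): travel of the small round button. Reads 0 when up and grows to 0.006 m fully down; springs back by itself (2 N to start, 5 N fully down; 4 mm counts as pressed).
- square_top (a point): middle of the top of the square button, 28 x 28 mm, 26 mm above the deck.
- square (a joint): travel of the square button. Reads 0 when up and grows to 0.006 m fully down; springs back by itself (2 N to start, 5 N fully down; 4 mm counts as pressed).
- spanner: loose steel spanner, 44 x 197 x 8 mm, lying along y in front of the machine, below the handle or near it; leave it alone. Origin: underside centre.
- stub: loose stubby screwdriver with a thick handle, 25 x 79 x 30 mm, lying roughly along y in front of the deck; leave it alone. Origin: underside centre.
- hexnut: loose hexagon nut, 35 x 30 x 16 mm, in front of the deck; leave it alone. Origin: underside centre.

How it is judged:
By the outcome, as a careful person would: the job done as asked, in the order asked, and still so for the second after the job is handed in, while the arm keeps its last pose, push and grip.
It also fails if it takes over 51 s, if anything falls off the work surface, if the arm or the gripper's body presses on something with over 40 N, if the wrist force passes 120 N, or if a joint passes its speed limit or range.

ROBOT

A 6-joint arm with a two-finger parallel gripper is mounted at the origin on a cart in front of the work surface, level with it; the furniture and walls round the work are solid. World frame = base frame: x ahead of the robot, y to its left, z up, the work surface at z = 0. Lengths are in m, angles in degrees, forces in N, time in s.
With the tool pointing down it reaches from about 0.3 to 0.875 m from the base axis. Payload 6.4 kg.
Tool frame: the origin (TCP) lies at the very end of the fingers, on their centre line; the grasp point (between the pads) lies 19 mm behind it; z points along the fingers, y is the line along which they close (so a half turn about z gives the same grasp; the last joint's range is limited). The gripper opens to 88 mm and grips with 3 to 60 N. Pads are 18 mm wide; open, the fingers measure 123 mm over their backs; the gripper's body (75 mm by 187 mm) begins 45 mm behind the grasp point.
Start: joints at [55.331, 10.359, 92.074, -0, 77.567, -11.82], TCP at [0.223, 0.53, 0.239] pointing down, gripper open.
Joint ranges: [-171.53, 171.53], [-51.25, 118.39], [17.06, 147.69], [-65.23, 245.23], [0, 150.52], [-178.68, 178.68]. Speed limits (degrees/s): [147.25, 147.25, 172.46, 180, 180, 180].

INTERFACE

Orientations are given as a 3x3 rotation matrix whose columns are the frame's x, y, z axes.
In Python, from rig import * gives the robot as it stands.
- The arm moves only by the tool arm_command, never from a script. Its arguments are lists of equal length, an entry for each row: "translation": the shift along the tool's x, y, z in cm, a list of three; "turn": the turn about the tool's z in rad; "gripper": the closure in counts, from 0 (fully open) to 255 (shut). In form: {"translation": [[dx, dy, dz], ...], "turn": [turn, ...], "gripper": [gripper, ...]}. A call has 1 to 12 rows; each row shifts and turns the commanded pose from where the row before left it, along the tool's axes as they then stand; what a row does not reach is not made up. A row lasts 1/8 s, in which the tool goes at most 62.5 mm and 10.7 degrees, less where a joint would pass 70% of its speed; a pose out of reach is approached as far as the arm can. A call with a gripper value outside its range is refused whole. The fingers move at their own pace and stop on an object; "force" is the grip in N (left out, the last holds). Time passes only in rows, so rows that do not move let the fingers close. It gives the time, the measured TCP pose, the force, the opening and the grip force at its end, in the units of the state.
- sense(): the state, without advancing time (a new reading comes with each control period).
- snapshot(name): name is "scene" or "top" or "wrist"; returns (picture, depth): 480x640x3 uint8, red, green, blue; 480x640 float32, m along the optical axis (not along the pixel's ray), 0 where there is no reading.
- camera_params(name): a dict with "K" (3x3 intrinsics, pixels), "R" (3x3) and "t" (3): a world point X has camera coordinates R X + t; the wrist camera has in their place "hand_eye" (4x4, takes a point from camera to tool coordinates, whose origin is the TCP and whose axes are the flange's). Camera axes: x right, y down, z forward; pixel columns grow to the right and rows downward; lengths in m; the calibration is good to about 2 mm. The wrist camera is an equidistant fisheye: a pixel r from the principal point sees the ray r / f radians off the axis. A picture is of the moment at which its call begins: read the wrist's pose just before it. camera_params takes no time and is no camera call.
- close_job(): hands the job in; it is judged then, once.
Trained networks look in the newest picture that a camera, given by its name, has taken for a name from the list of things; names that differ only in an ending like _2 or _b are one class to them, and where a whole thing is asked for, a point or a joint stands for the part that bears it (a point fixed in the world has none). Each returns a list of dicts, best first, with "conf" (0 to 1); they miss things now and then, are a little off and sometimes report something else, mostly with a low value. They report only what shows in the picture. A call takes as long as a camera call.
- search_frame(query, camera): "pixel" ([column, row] in pixels, amid what is visible of it).
- tip_of(query, camera): "pixel" ([column, row] in pixels: a listed point, or the origin of a listed thing).
The state is a dict: "clock": time; "joints": joint angles; "dq": joint speeds; "joint_efforts": joint torques, N m; "eef_pos": TCP position; "ee_rot": TCP orientation; "wrist_force": force on the tool from outside, world axes, zero at the start; "ft_torque": the same for the moment, N m; "width": finger opening in m; "finger_force": force on a finger pad.
Only numpy, scipy, OpenCV 4.12 (cv2) and the standard library are available. Lean on these libraries where they do the work, as an engineer would, in place of code of your own. Each camera call takes 0.05 s, during which the arm holds its last target. There are 200 camera calls.

## Working session

There is one attempt and no reset: what is moved stays moved. The work goes in short steps, Python scripts to look and compute and a tool call to move; the robot and the scene stay as the last step left them, time stands still between calls to the robot, and variables do not carry over. Pictures are saved under pics/ and viewed, at most 10 in all, crops included, and the job is handed in when it is done.

Besides the shell and the picture viewer there is one more tool, called as name([rows], argument=value, ...), one row to a line, values as JSON. arm_command: Moves the arm, as the interface text tells. Its arguments: {"type":"object","properties":{"translation":{"type":"array"},"turn":{"type":"array"},"gripper":{"type":"array"},"force":{"type":"number"}},"required":["translation","turn","gripper"]}

```bash
mkdir -p pics; cat > h.py <<'E'
from rig import *
import numpy as np, cv2
def world(cam,px,d):
    c=camera_params(cam); K=np.array(c["K"]);R=np.array(c["R"]);t=np.array(c["t"])
    p=np.linalg.inv(K)@[px[0],px[1],1]*d
    return R.T@(p-t)
def ray(cam,px,z):
    c=camera_params(cam); K=np.array(c["K"]);R=np.array(c["R"]);t=np.array(c["t"])
    o=-R.T@t; v=R.T@np.linalg.inv(K)@[px[0],px[1],1]
    return o+v*(z-o[2])/v[2]
E
python3 - <<'E'
from h import *
s=sense();print(s["clock"],s["eef_pos"],np.round(s["ee_rot"],3).tolist(),s["width"])
Z=dict(mushroom_top=.119,round_top=.119,square_top=.119,handle=.112,lid_hinge=.112,spanner=.0,stub=0,hexnut=0,machine=0)
for cam in ["top","scene"]:
    im,d=snapshot(cam); cv2.imwrite(f"pics/{cam}0.png",im[:,:,::-1])
    for q in Z:
        for r in tip_of(q,cam)[:2]:
            print(cam,q,round(r["conf"],2),np.round(r["pixel"]),np.round(ray(cam,r["pixel"],Z[q]),4),np.round(world(cam,r["pixel"],d[int(r["pixel"][1]),int(r["pixel"][0])]),3))
E
```

```text
0.0 [0.22295367 0.52943952 0.23782146] [[-0.922, 0.388, -0.001], [0.388, 0.922, -0.001], [0.0, -0.002, -1.0]] 0.08799817145237754
top mushroom_top 0.36 [356. 207.] [0.5438 0.177  0.119 ] [0.544 0.177 0.117]
top square_top 0.66 [356. 176.] [0.5995 0.1757 0.119 ] [0.599 0.176 0.12 ]
top handle 0.59 [259. 277.] [0.421  0.3469 0.112 ] [0.42  0.346 0.117]
top lid_hinge 0.68 [271. 155.] [0.6421 0.3287 0.112 ] [0.64  0.328 0.117]
top lid_hinge 0.51 [301. 216.] [0.5294 0.2741 0.112 ] [0.528 0.274 0.118]
top spanner 0.59 [250. 288.] [0.4094 0.377  0.    ] [0.409 0.376 0.005]
top stub 0.72 [334. 306.] [0.3749 0.2135 0.    ] [0.374 0.214 0.021]
top stub 0.68 [271. 154.] [0.6827 0.3409 0.    ] [0.641 0.329 0.118]
top hexnut 0.7 [353. 282.] [0.42   0.1748 0.    ] [0.42  0.175 0.002]
top machine 0.75 [300. 215.] [0.5552 0.2792 0.    ] [0.529 0.275 0.118]
scene mushroom_top 0.63 [320. 241.] [0.4936 0.1905 0.119 ] [0.493 0.19  0.119]
scene square_top 0.84 [379. 225.] [0.6012 0.1794 0.119 ] [0.603 0.181 0.117]
scene handle 0.85 [232. 215.] [0.4165 0.3437 0.112 ] [0.414 0.339 0.115]
scene lid_hinge 0.65 [352. 180.] [0.6605 0.3371 0.112 ] [0.751 0.455 0.033]
scene spanner 0.86 [233. 260.] [0.4196 0.3671 0.    ] [0.416 0.359 0.007]
scene spanner 0.7 [292. 321.] [0.43   0.1714 0.    ] [0.422 0.158 0.015]
scene stub 0.93 [250. 319.] [0.3758 0.2104 0.    ] [0.37  0.197 0.013]
scene stub 0.36 [351. 181.] [0.785  0.5036 0.    ] [0.751 0.46  0.03 ]
scene hexnut 0.59 [289. 324.] [0.4221 0.1686 0.    ] [0.415 0.156 0.014]
scene machine 0.76 [320. 259.] [0.5568 0.2861 0.    ] [0.482 0.175 0.1  ]
```

```bash
python3 - <<'E'
import cv2
a=cv2.imread("pics/top0.png")[110:350,200:420];b=cv2.imread("pics/scene0.png")[150:350,180:430]
a=cv2.resize(a,(440*600//480//1,600))[:, :]
b=cv2.resize(b,None,fx=1,fy=1)
cv2.imwrite("pics/c1.png",a);cv2.imwrite("pics/c2.png",cv2.resize(b,(750,600)))
E
```

```text
(no output)
```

View pics/c1.png

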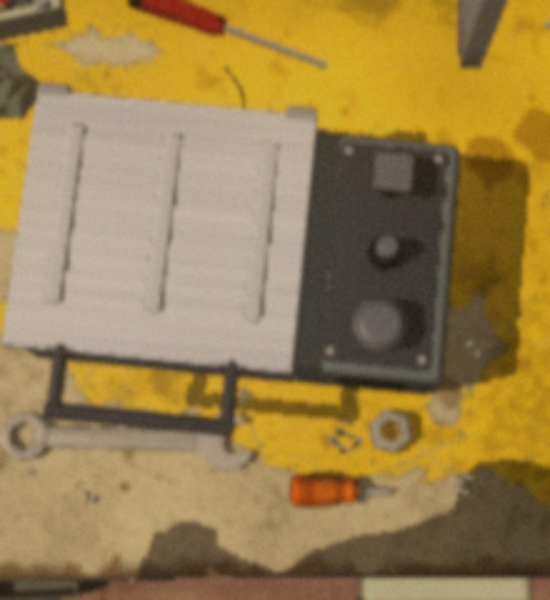

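View pics/c2.png

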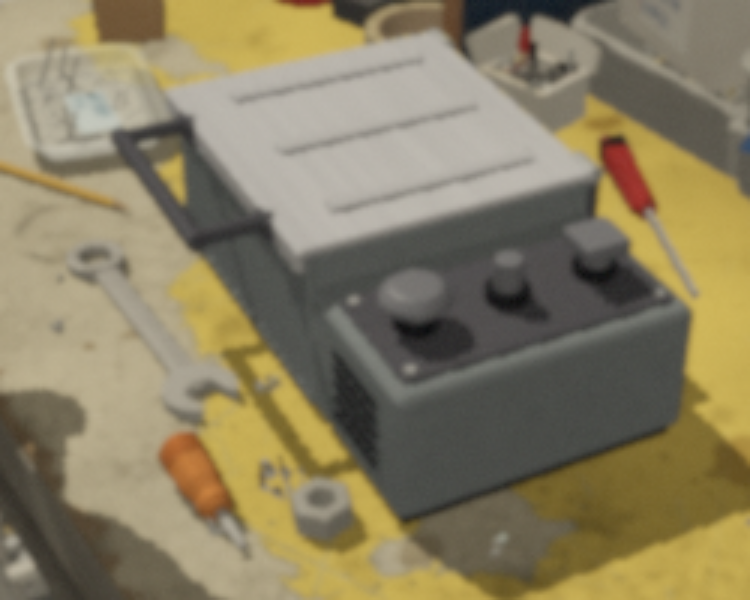

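```bash
python3 - <<'E'
from h import *
im,d=snapshot("top")
P={}
for n,p,z in [("mush",(352,239.5),.119),("round",(355.2,209),.119),("sq",(357.6,179),.119),("h1",(220.3,275.2),.112),("h2",(292,281.8),.112)]:
    P[n]=ray("top",p,z);print(n,np.round(P[n],4))
v=P["sq"]-P["mush"];print(np.linalg.norm(v),np.degrees(np.arctan2(v[1],v[0])))
v=P["h1"]-P["h2"];print(np.linalg.norm(v),np.degrees(np.arctan2(-v[0],v[1])),(P["h1"]+P["h2"])/2)
# deck-level top segmentation by height
c=camera_params("top");K=np.array(c["K"]);R=np.array(c["R"]);t=np.array(c["t"])
u,w=np.meshgrid(np.arange(640),np.arange(480));X=(np.stack([u,w,np.ones_like(u)],-1)@np.linalg.inv(K).T*d[...,None]-t)@R
m=(abs(X[...,2]-.117)<.009)&(d>0)&(u>335)&(u<375)&(w>160)&(w<260)
n,l,st,ce=cv2.connectedComponentsWithStats(m.astype(np.uint8))
for i in range(1,n):
    if st[i,4]>10: print(st[i],np.round(X[l==i].mean(0),4))
E
```

```text
mush [0.4851 0.185  0.119 ]
round [0.5396 0.1787 0.119 ]
sq [0.5945 0.1736 0.119 ]
h1 [0.4236 0.4131 0.112 ]
h2 [0.4121 0.2891 0.112 ]
0.10996493965449576 -5.921105949591855
0.12452040853911052 -5.275182468014243 [0.41786428 0.35110191 0.112     ]
[349 170  17  17 251] [0.596  0.1746 0.1187]
[350 204  10   9  69] [0.5415 0.1802 0.1181]
[341 228  22  22 388] [0.487  0.1856 0.1174]
```

arm_command([
  [-3.8,-2.15,0],
  [-3.8,-2.15,0],
  [-3.8,-2.15,0],
  [-3.8,-2.15,0],
  [-3.8,-2.15,0],
  [-3.8,-2.15,0],
  [-3.8,-2.15,0],
  [-3.8,-2.15,0],
  [-3.8,-2.15,0],
  [-3.45,-2.15,0],
], turn=[0,0,0,0,0,0,0,0,0,0], gripper=[255,255,255,255,255,255,255,255,255,255], force=20)

```text
clock: 2.3
eef_pos: [0.4876, 0.1843, 0.2389]
ee_rot: [[-0.921, 0.389, 0.0], [0.389, 0.921, 0.0], [-0.0, 0.0, -1.0]]
wrist_force: [0.3, -0.2, 0.8]
width: 0.0008
finger_force: 0.0
```

arm_command([
  [0,0,0],
  [0,0,0],
  [0,0,0],
  [0,0,0],
  [0,0,0],
  [0,0,0],
  [0,0,0],
  [0,0,0],
  [0,0,0],
  [0,0,0],
], turn=[0.159,0.159,0.159,0.159,0.159,0.159,0.158,0.158,0,0], gripper=[255,255,255,255,255,255,255,255,255,255])

```text
clock: 3.55
eef_pos: [0.4867, 0.1856, 0.2387]
ee_rot: [[0.095, 0.995, -0.0], [0.995, -0.095, 0.0], [0.0, -0.0, -1.0]]
wrist_force: [0.2, -0.1, -0.2]
width: 0.0006
finger_force: 0.0
```

```bash
cat > go.py <<'E'
from h import *
import sys
s=sense();R=np.array(s["ee_rot"]);p=np.array(s["eef_pos"])
print(s["clock"],np.round(p,4),np.round(R,3).tolist(),"w",s["width"],np.round(s["wrist_force"],1),np.round(s["joints"],0))
print("yaw of tool y",np.degrees(np.arctan2(R[1,1],R[0,1])))
for n,q in dict(mush=(.4865,.1855,.119),round=(.5413,.180,.119),sq=(.596,.1745,.119),handle=(.418,.349,.112)).items(): print(n,np.round(R.T@(np.array(q)-p)*100,2))
E
python3 go.py; python3 - <<'E'
from h import *
im,d=snapshot("wrist");cv2.imwrite("pics/w1.png",im[:,:,::-1])
c=camera_params("wrist");K=np.array(c["K"]);H=np.array(c["hand_eye"]);s=sense();R=np.array(s["ee_rot"]);p=np.array(s["eef_pos"])
for q,z in dict(mushroom_top=.119,round_top=.119,square_top=.119,handle=.112).items():
    for r in tip_of(q,"wrist")[:2]:
        x=(r["pixel"]-K[:2,2])/[K[0,0],K[1,1]];th=np.hypot(*x);v=np.r_[x/th*np.sin(th),np.cos(th)]
        v=R@H[:3,:3]@v;o=p+R@H[:3,3];print(q,r["conf"],np.round(r["pixel"]),np.round(o+v*(z-o[2])/v[2],4))
E
```

```text
3.55 [0.4867 0.1856 0.2387] [[0.095, 0.995, -0.0], [0.995, -0.095, 0.0], [0.0, -0.0, -1.0]] w 0.0006015344770878331 [ 0.2 -0.1 -0.2] [  8.   3. 100.   0.  77.  13.]
yaw of tool y -5.442628460964545
mush [-1.000e-02 -2.000e-02  1.197e+01]
round [-0.04  5.49 11.97]
sq [-0.07 10.98 11.97]
handle [15.62 -8.39 12.67]
mushroom_top 0.66 [315. 238.] [0.4874 0.1844 0.119 ]
round_top 0.7 [387. 244.] [0.5416 0.1749 0.119 ]
square_top 0.83 [454. 240.] [0.5956 0.173  0.119 ]
square_top 0.29 [202.  27.] [0.4212 0.3524 0.119 ]
handle 0.81 [207.  28.] [0.4229 0.3527 0.112 ]
```

View pics/w1.png

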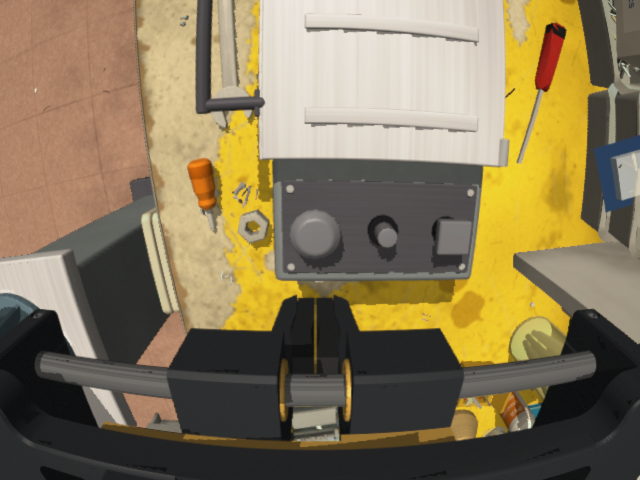

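arm_command([
  [0,0,3],
  [0,0,4],
  [0,0,3],
  [0,0,1.5],
  [0,0,0.5],
  [0,0,0.3],
  [0,0,0.2],
  [0,0,0],
  [0,0,0],
], turn=[0,0,0,0,0,0,0,0,0], gripper=[255,255,255,255,255,255,255,255,255])

```text
clock: 4.92
eef_pos: [0.4872, 0.1857, 0.1144]
ee_rot: [[0.098, 0.995, 0.001], [0.995, -0.098, 0.0], [0.0, 0.001, -1.0]]
wrist_force: [-1.6, -0.2, 4.8]
width: 0.0008
finger_force: 2.2
```

```bash
python3 - <<'E'
from h import *
im,d=snapshot("top")
c=camera_params("top");K=np.array(c["K"]);R=np.array(c["R"]);t=np.array(c["t"])
u,w=np.meshgrid(np.arange(640),np.arange(480));X=(np.stack([u,w,np.ones_like(u)],-1)@np.linalg.inv(K).T*d[...,None]-t)@R
m=(X[...,2]>.13)&(d>0)&(X[...,0]>.62)&(X[...,1]<.4)&(X[...,1]>-.1)
print(m.sum())
for y in np.arange(-.1,.4,.05):
    k=m&(X[...,1]>=y)&(X[...,1]<y+.05)
    if k.any(): 
        q=X[k];print(round(y,2),k.sum(),"minx",np.round(np.percentile(q[:,0],1),3),"z",np.round(np.percentile(q[:,2],[1,50,99]),3))
E
```

```text
17747
-0.1 2864 minx 0.723 z [0.143 0.31  0.368]
-0.05 2562 minx 0.716 z [0.139 0.304 0.346]
0.0 2791 minx 0.723 z [0.138 0.308 0.374]
0.05 1995 minx 0.721 z [0.146 0.278 0.43 ]
0.1 3132 minx 0.721 z [0.132 0.262 0.428]
0.15 1135 minx 0.833 z [0.131 0.17  0.173]
0.2 1203 minx 0.824 z [0.131 0.169 0.173]
0.25 108 minx 0.931 z [0.13  0.136 0.143]
0.3 650 minx 0.71 z [0.13  0.163 0.443]
0.35 1307 minx 0.825 z [0.131 0.164 0.19 ]
```

arm_command([
  [0,0,0.2],
  [0,0,0.1],
  [0,0,0],
], turn=[0,0,0], gripper=[255,255,255])

```text
clock: 5.35
eef_pos: [0.4874, 0.1857, 0.1132]
ee_rot: [[0.097, 0.995, 0.001], [0.995, -0.097, -0.0], [0.0, 0.001, -1.0]]
wrist_force: [-9.0, -2.4, 23.1]
width: 0.0004
finger_force: 11.5
```

arm_command([
  [0,0,-0.8],
  [0,0,-3.5],
  [0,2.7,0],
  [0,2.75,0],
  [0,0,2.0],
  [0,0,1.3],
  [0,0,0.5],
  [0,0,0.5],
  [0,0,0.2],
  [0,0,0],
], turn=[0,0,0,0,0,0,0,0,0,0], gripper=[255,255,255,255,255,255,255,255,255,255])

```text
clock: 6.6
eef_pos: [0.5408, 0.1802, 0.113]
ee_rot: [[0.097, 0.995, -0.0], [0.995, -0.097, -0.001], [-0.001, -0.0, -1.0]]
wrist_force: [-16.1, -4.5, 32.1]
width: 0.0005
finger_force: 15.8
```

arm_command([
  [0,0,-0.8],
  [0,0,-3.5],
  [0,2.6,0],
  [0,2.6,0],
  [0,0,2.0],
  [0,0,1.3],
  [0,0,0.5],
  [0,0,0.35],
  [0,0,0],
  [0,0,0],
], turn=[0,0,0,0,0,0,0,0,0,0], gripper=[255,255,255,255,255,255,255,255,255,255])

```text
clock: 7.85
eef_pos: [0.591, 0.1753, 0.1132]
ee_rot: [[0.097, 0.995, -0.002], [0.995, -0.097, -0.001], [-0.001, -0.002, -1.0]]
wrist_force: [-14.7, -3.5, 26.2]
width: 0.0006
finger_force: 12.9
```

arm_command([
  [0,0,-1],
  [0,0,-4],
  [0,0,-5],
  [3.1,-3.8,0],
  [3.1,-3.8,0],
  [3.1,-3.8,0],
  [3.1,-3.7,0],
  [3.2,-3.7,0],
  [0,0,0],
  [0,0,0],
], turn=[0,0,0,0,0,0,0,0,0,0], gripper=[255,255,255,120,120,120,120,120,120,120])

```text
clock: 9.1
eef_pos: [0.4205, 0.3486, 0.2098]
ee_rot: [[0.097, 0.995, -0.0], [0.995, -0.097, -0.001], [-0.001, -0.0, -1.0]]
wrist_force: [0.5, 0.3, 0.5]
width: 0.0465
finger_force: 0.0
```

```bash
python3 go.py; python3 - <<'E'
from h import *
im,d=snapshot("wrist");cv2.imwrite("pics/w2.png",im[:,:,::-1])
c=camera_params("wrist");K=np.array(c["K"]);H=np.array(c["hand_eye"]);s=sense();R=np.array(s["ee_rot"]);p=np.array(s["eef_pos"])
for q,z in dict(handle=.112).items():
    for r in tip_of(q,"wrist")[:2]:
        x=(r["pixel"]-K[:2,2])/[K[0,0],K[1,1]];th=np.hypot(*x);v=np.r_[x/th*np.sin(th),np.cos(th)]
        v=R@H[:3,:3]@v;o=p+R@H[:3,3];print(q,r["conf"],np.round(r["pixel"]),np.round(o+v*(z-o[2])/v[2],4))
# bar ridge in depth
u,w=np.meshgrid(np.arange(640),np.arange(480));x=np.stack([(u-K[0,2])/K[0,0],(w-K[1,2])/K[1,1]],-1);th=np.linalg.norm(x,axis=-1)+1e-9
rr=np.dstack([x/th[...,None]*np.tan(np.minimum(th,1.4))[...,None],np.ones_like(th)])*d[...,None]
X=(rr@H[:3,:3].T+H[:3,3])@R.T+p
m=(d>0)&(abs(X[...,2]-.115)<.012)&(abs(X[...,0]-.418)<.02)&(abs(X[...,1]-.349)<.075)
for y in np.arange(.28,.42,.02):
    k=m&(abs(X[...,1]-y)<.01)
    if k.sum()>5: print(round(y,2),k.sum(),np.round(np.median(X[k],0),4),np.round(np.percentile(X[k][:,0],[2,98]),4))
E
```

```text
9.1 [0.4205 0.3486 0.2098] [[0.097, 0.995, -0.0], [0.995, -0.097, -0.001], [-0.001, -0.0, -1.0]] w 0.04651002611896289 [0.5 0.3 0.5] [27.  8. 98. -0. 74. 33.]
yaw of tool y -5.557903560860079
mush [-15.58   8.15   9.09]
round [-15.6   13.66   9.09]
sq [-15.62  19.16   9.08]
handle [ 0.03 -0.25  9.78]
handle 0.59 [314. 239.] [0.421 0.353 0.112]
0.28 84 [0.4189 0.2888 0.1176] [0.4089 0.4378]
0.3 680 [0.4193 0.2961 0.1174] [0.4092 0.437 ]
0.32 438 [0.4172 0.3202 0.1178] [0.4111 0.4232]
0.34 462 [0.4193 0.3401 0.1179] [0.4134 0.4251]
0.36 497 [0.4214 0.3603 0.1178] [0.4155 0.4273]
0.38 536 [0.4236 0.3802 0.1179] [0.4176 0.4295]
0.4 604 [0.4261 0.4008 0.1177] [0.4198 0.4365]
```

View pics/w2.png

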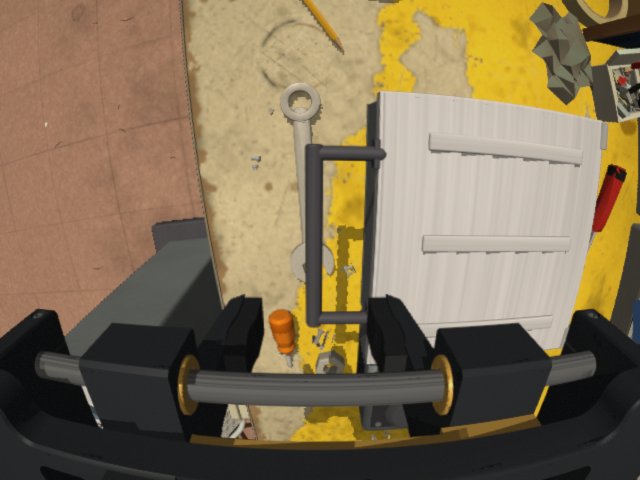

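arm_command([
  [0,0,2],
  [0,0,2],
  [0,0,2],
  [0,0,2],
  [0,0,1.5],
  [0,0,1.2],
  [0,0,0.9],
  [0,0,0],
], turn=[0,0,0,0,0,0,0,0], gripper=[180,180,180,180,180,180,180,180])

```text
clock: 10.2
eef_pos: [0.4206, 0.3486, 0.0937]
ee_rot: [[0.098, 0.995, -0.001], [0.995, -0.098, -0.001], [-0.001, -0.001, -1.0]]
wrist_force: [-0.6, -0.1, -0.1]
width: 0.0258
finger_force: 0.0
```

arm_command([
  [0,0,0],
  [0,0,0],
  [0,0,0],
  [0,0,0],
  [0,0,0],
  [0,0,0],
], turn=[0,0,0,0,0,0], gripper=[255,255,255,255,255,255], force=35)

```text
clock: 10.95
eef_pos: [0.4195, 0.3492, 0.0946]
ee_rot: [[0.097, 0.995, -0.002], [0.995, -0.097, 0.0], [-0.0, -0.002, -1.0]]
wrist_force: [-6.0, 1.0, 3.1]
width: 0.0101
finger_force: 34.9
```

arm_command([
  [0,0.02,-1.0],
  [0,0.07,-1.0],
  [0,0.11,-1.0],
  [0,0.15,-0.99],
  [0,0.2,-0.98],
  [0,0.24,-0.98],
  [0,0.28,-0.96],
  [0,0.32,-0.95],
  [0,0.36,-0.94],
  [0,0.4,-0.92],
  [0,0,0],
], turn=[0,0,0,0,0,0,0,0,0,0,0], gripper=[255,255,255,255,255,255,255,255,255,255,255])

```text
clock: 12.32
eef_pos: [0.4417, 0.3467, 0.1927]
ee_rot: [[0.098, 0.995, -0.001], [0.995, -0.098, -0.0], [-0.0, -0.001, -1.0]]
wrist_force: [-5.8, 0.3, -0.1]
width: 0.0107
finger_force: 35.1
```

arm_command([
  [0,0.44,-0.9],
  [0,0.48,-0.88],
  [0,0.52,-0.86],
  [0,0.56,-0.83],
  [0,0.59,-0.81],
  [0,0.63,-0.79],
  [0,0.66,-0.75],
  [0,0.69,-0.73],
  [0,0,0],
  [0,0,0],
  [0,0,0],
  [0,0,0],
], turn=[0,0,0,0,0,0,0,0,0,0,0,0], gripper=[255,255,255,255,255,255,255,255,255,255,255,255])

```text
clock: 13.82
eef_pos: [0.4881, 0.342, 0.256]
ee_rot: [[0.098, 0.995, 0.001], [0.995, -0.098, -0.0], [-0.0, 0.001, -1.0]]
wrist_force: [5.7, 1.3, -8.0]
width: 0.0097
finger_force: 35.2
```

```bash
python3 - <<'E'
from h import *
s=sense();print(np.round(s["dq"],3),s["width"],s["finger_force"],s["wrist_force"])
im,d=snapshot("scene");im2,d2=snapshot("top")
cv2.imwrite("pics/s2.png",cv2.resize(np.hstack([im[100:340,150:420],im2[90:330,180:450]])[:,:,::-1],None,fx=1.45,fy=1.45))
c=camera_params("top");K=np.array(c["K"]);R=np.array(c["R"]);t=np.array(c["t"])
u,w=np.meshgrid(np.arange(640),np.arange(480));X=(np.stack([u,w,np.ones_like(u)],-1)@np.linalg.inv(K).T*d2[...,None]-t)@R
a=np.radians(-5.6);e=np.array([np.cos(a),np.sin(a)]);f=np.array([-e[1],e[0]])
L=X[...,:2]-[.4202,.3486];b=L@e;l=L@f
m=(d2>0)&(b>.13)&(b<.21)&(abs(l)<.085)&(X[...,2]>.12)&(X[...,2]<.26)
q=np.polyfit(b[m],X[m][:,2],1);r=X[m][:,2]-np.polyval(q,b[m]);k=abs(r)<.008
q=np.polyfit(b[m][k],X[m][k,2],1);print(m.sum(),k.sum(),"lid deg",np.degrees(np.arctan(-q[0])))
E
```

```text
[ 0.038  0.064  0.03  -0.086 -0.139  0.006] 0.009741376767396285 35.2115620947734 [ 5.6826056   1.28144531 -8.00386991]
528 528 lid deg 45.2433553366676
```

View pics/s2.png

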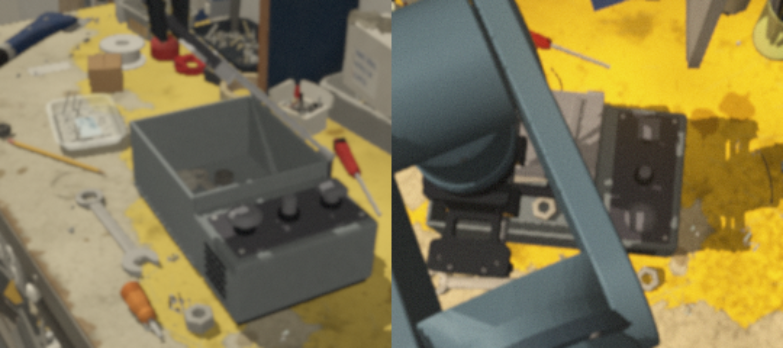

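The pictures show the tub open with the lid measuring about 45°. The bar is held at 35 N, and the spanner, nut and screwdriver lie where they were.

```bash
python3 -c "
from rig import *
print(close_job())"
```

```text
the job is handed in; nothing more can be done
None
```

The mushroom, round and square buttons were each pressed fully down in that order with the lid shut. The lid is now held at about 45° (measured 45.2°) by the gripped handle with the arm still, the loose tools are untouched, and the job is handed in.

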